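Clear the balance, then unhook the basket and weigh it

ROBOT

A 6-joint arm with a two-finger parallel gripper is mounted at the origin on the work surface. World frame = base frame: x ahead of the robot, y to its left, z up, the work surface at z = 0. Lengths are in mm, angles in rad, forces in N, time in s.
With the tool pointing down it reaches from about 350 to 875 mm from the base axis. Payload 4.2 kg.
Tool frame: the origin (TCP) lies midway between the tips of the shut fingers; the grasp point (between the pads) lies 19 mm behind it (arm.tcp_to_grasp is the distance from the TCP to the grasp point, in mm); z points along the fingers, y is the line along which they close (so a half turn about z gives the same grasp; the last joint's range is limited). The gripper opens to 85 mm and grips with 20 to 120 N. Pads are 22 mm wide; open, the fingers measure 114 mm over their backs; the gripper's body (76 mm by 85 mm) begins 54 mm behind the grasp point. The pads swing forward as they close: fully open they stand 13 mm farther back than shut.
Start: joints at [1.456, 0.385, 0.008, 0, -1.194, -0.259], TCP at [228.189, 581.832, 231.312] pointing down, gripper open.
Joint ranges: [-3.14, 3.14], [-1.21, 2.06], [-1.07, 1.41], [-3.16, 2.05], [-2.99, -0.16], [-3.1, 3.1]. Speed limits (rad/s): [2.79, 2.79, 3.14, 3.14, 3.14, 3.14].

INTERFACE

Orientations are given as a unit quaternion [x, y, z, w].
In Python, from bench import arm, get_image gives the robot as it stands.
- The arm moves only by the tool drive_tool, never from a script. Its argument "deltas" is a list of rows, each a list of 2 entries, a list of its own where there are three numbers: the shift along the tool's x, y, z in cm, then the turn, a rotation vector about the tool's x, y, z in degrees. In form: [[[x, y, z], [ax, ay, az]], ...]. A call has 1 to 12 rows; each row shifts and turns the commanded pose from where the row before left it, along the tool's axes as they then stand; what a row does not reach is not made up. A row lasts 1/10 s, in which the tool goes at most 50 mm and 8.59 degrees, less where a joint would pass 70% of its speed; a pose out of reach is approached as far as the arm can. A call with a gripper value outside its range is refused whole. "claw" is the finger opening in cm, from 0 to 8.54, set as the call begins (left out, the last holds). The fingers move at their own pace and stop on an object; the grip force is fixed at half the most. Time passes only in rows, so rows that do not move let the fingers close. It gives the time, the measured TCP pose, the force, the opening and the grip force at its end, in the units of the state.
- arm.read_state(): the state, without advancing time (a new reading comes with each control period).
- get_image(name): name is "scene" or "top" or "wrist"; returns a dict with "img" (420x560x3 uint8, red, green, blue), "fx", "fy", "cx", "cy" (pixels), "eye" and "orientation" of the camera in the world; the wrist camera has in their place "mount" (4x4, takes a point from camera to tool coordinates, whose origin is the TCP and whose axes are the flange's). Camera axes: x right, y down, z forward; pixel columns grow to the right and rows downward; lengths in mm; the calibration is good to about 2 mm. A picture is of the moment at which its call begins: read the wrist's pose just before it. There is no depth.
- arm.job_done(): hands the job in; it is judged then, once.
The state is a dict: "clock": time; "joints": joint angles; "joint_vel": joint speeds; "joint_efforts": joint torques, N m; "position": TCP position; "ee_rot": TCP orientation; "contact_force": force on the tool from outside, world axes, zero at the start; "wrist_torque": the same for the moment, N m; "gripper_width": finger opening in mm; "grasp_force": force on a finger pad.
Only numpy, scipy, OpenCV 4.12 (cv2) and the standard library are available. Lean on these libraries where they do the work, as an engineer would, in place of code of your own. Each camera call takes 0.05 s, during which the arm holds its last target. There are 200 camera calls.

TASK

Get the steel sample basket onto the balance for weighing. First clear the brown jar off the balance pan and stand it upright in the blue spill tray; then lift the basket up and off its hook under the wire shelf and set it down gently, upright, in the middle of the empty pan. Do not tip the jar over, and leave the beaker, the wash bottle and the carton where they are.

Things in the scene. Friction and masses are not known exactly. Their poses are not given: they have to be found in the camera images.
- basket: Round steel dip basket with an upright handle, 164 mm tall in all, about 0.2 kg; hangs upright on the hook at the start. Origin: centre of its underside; z up its axis. Cup 80 mm diameter at the rim (72 at the foot), 40 mm high. A wire arch in its y-z plane rises from the rim (y = +-38 mm) to the grip at 70 mm height.
- basket_grip (a point): Point to hold on the basket's red plastic grip, 110 mm above its underside, on its axis, same axes. The grip is 18 mm (x) by 32 mm (y) and reaches from 72 to 128 mm above the underside.
- basket_eye (a point): Underside of the top wire of the basket's eye, 158 mm above its underside, on its axis. The eye is a loop of 6 mm wire in the basket's y-z plane straight above the grip, 28 mm wide outside, opening 16 mm wide and 30 mm high; its top wire rests on the hook.
- hook (a point): Point on top of the hook's arm where the eye rests, 260 mm above the bench; axes as the rack's. The arm (8 mm thick) runs level along rack x; its upturned tip ends 20 mm in front (-x) of this point and stands 8 mm above it: lift the eye by more than 8 mm (at most 20) and draw it off towards -x.
- rack: Fixed rack, facing -x of its own frame, origin on the bench. Blue posts 22 mm square at x = +60, y = +-110 mm; a crossbar between them, 256 mm up, carries the hook at y = 0. A wire shelf overhangs hook and basket: x -90 to +75, y +-115 mm, underside 368 mm, top 380 mm, glassware on its rear half up to 465 mm. Come in under it from the front, tool tilted.
- balance: Fixed white laboratory balance, 200 (x) by 240 (y) by 65 mm high, display on its -x side. Origin: centre of its underside.
- pan (a point): Centre of the top face of the balance's round steel pan, 150 mm in diameter, 85 mm above the bench.
- jar: Brown glass reagent jar with black cap, 60 mm diameter, straight sides from 3 to 88 mm height, then a shoulder and a 48 mm diameter cap from 102 to 124 mm; about 0.3 kg. Origin: centre of its underside; z up. At the start it stands on the balance pan.
- tray: Fixed blue open spill tray on the bench, 200 (x) by 180 (y) by 28 mm high, walls 5 mm, floor 5 mm. Origin: centre of its underside.
- beaker: Bystander: glass beaker, 68 mm diameter, 85 mm tall. Origin: centre of its underside.
- washbottle: Bystander: white wash bottle with red cap and spout, 64 mm diameter, 170 mm tall. Origin: centre of its underside.
- carton: Bystander: small cardboard carton, 75 (x) by 110 (y) by 45 mm high. Origin: centre of its underside.

How it is judged:
By the outcome, as a careful person would: the job done as asked, in the order asked, and still so for the second after the job is handed in, with the robot touching nothing.
It also fails if it takes over 61 s, if anything falls off the work surface, if the arm or the gripper's body presses on something with over 40 N, if the wrist force passes 120 N, or if a joint passes its speed limit or range.

## Working session

There is one attempt and no reset: what is moved stays moved. The work goes in short steps, Python scripts to look and compute and a tool call to move; the robot and the scene stay as the last step left them, time stands still between calls to the robot, and variables do not carry over. Pictures are saved under pics/ and viewed, at most 10 in all, crops included, and the job is handed in when it is done.

Besides the shell and the picture viewer there is one more tool, called after "Request:" in YAML: its name, and indented under it one key for each argument. drive_tool: Moves the arm, as the interface text tells. Its arguments: {"type":"object","properties":{"deltas":{"type":"array"},"claw":{"type":"number"}},"required":["deltas"]}

```bash
mkdir -p pics; ls; python3 - <<'E'
from bench import arm,get_image
import cv2,json,numpy as np
s=arm.read_state();print(s['clock'],s['position'],s['ee_rot'],s['gripper_width'],arm.tcp_to_grasp)
d={}
for n in('scene','top'):
    r=get_image(n);cv2.imwrite(f'pics/{n}0.png',r['img'][:,:,::-1]);m={k:np.array(v).tolist() for k,v in r.items() if k!='img'};print(n,m);d[n]=m
json.dump(d,open('cal.json','w'))
E
```

```text
pics
0.0 [227.99774243 581.30898015 230.20737211] [ 9.82567876e-01 -1.85900923e-01 -1.56578042e-04  1.09138567e-03] 85.09534785855162 18.700000000000003
scene {'fx': 480.3329277639489, 'fy': 480.3329277639489, 'cx': 279.89837886398266, 'cy': 209.29920440161004, 'eye': [696.5894749073777, 596.0548346477863, 1221.20971734871], 'orientation': [0.12700239138228303, 0.9547038225677074, -0.26755856735282046, -0.028695239917012835]}
top {'fx': 496.541885316812, 'fy': 496.541885316812, 'cx': 275.3600407123943, 'cy': 209.97329760696698, 'eye': [341.80894964885044, 7.9585416350713665, 1225.2082512710083], 'orientation': [0.708846393884525, -0.6994769591705541, 0.07358035904703769, -0.05342943223476078]}
```

View pics/scene0.png

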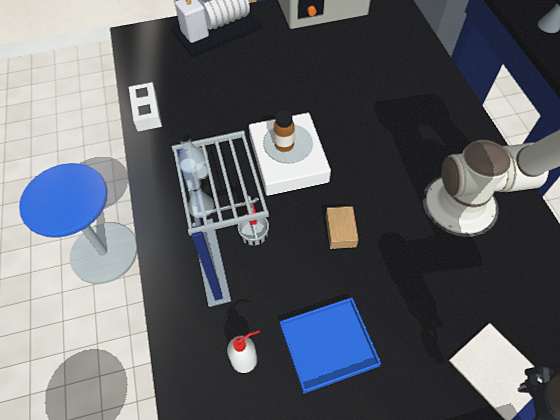

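View pics/top0.png

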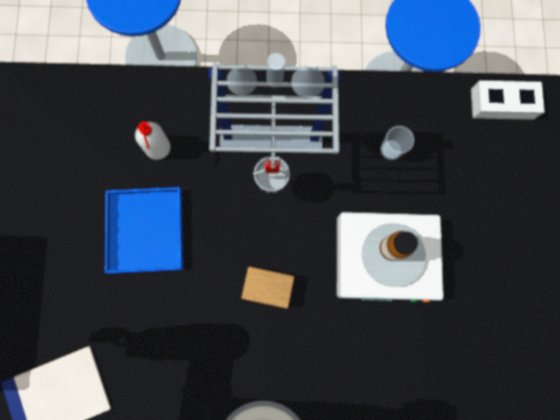

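```bash
cat > h.py <<'E'
import json,numpy as np
from scipy.spatial.transform import Rotation as R
C=json.load(open('cal.json'))
def ray(n,u,v):
    c=C[n];d=R.from_quat(c['orientation']).apply([(u-c['cx'])/c['fx'],(v-c['cy'])/c['fy'],1]);return np.array(c['eye']),d
def at(n,u,v,z):
    e,d=ray(n,u,v);return (e+d*(z-e[2])/d[2])[:2].round(1)
def pj(n,p):
    c=C[n];q=R.from_quat(c['orientation']).inv().apply(np.array(p,float)-c['eye']);return (q[...,:2]/q[...,2:]*c['fx']+[c['cx'],c['cy']]).round(1)
E
python3 - <<'E'
import cv2,numpy as np
from h import *
t=cv2.imread('pics/top0.png');s=cv2.imread('pics/scene0.png')
def crop(im,x,y,w=100,h=75):return cv2.resize(im[y:y+h,x:x+w],(400,300),interpolation=cv2.INTER_CUBIC)
m=np.vstack([np.hstack([crop(t,225,125),crop(t,340,205,120,90)]),np.hstack([crop(s,215,175),crop(s,240,100)])])
cv2.imwrite('pics/m1.png',m)
for p in[(337,213),(441,215),(442,299),(336,298)]:print('bal',at('top',*p,65))
for p in[(249,124),(319,114),(330,184),(264,193)]:print('bal sc',at('scene',*p,65))
for p in[(105,190),(180,187),(182,270),(105,272)]:print('tray',at('top',*p,28))
for p in[(211,66),(338,66),(339,152),(210,152)]:print('shelf',at('top',*p,380))
for p in[(173,147),(243,133),(268,213),(191,232)]:print('shelf sc',at('scene',*p,380))
E
```

```text
bal [ 548.1 -171.1]
bal [ 547.2 -421.2]
bal [ 349.  -413.7]
bal [ 348.6 -166.4]
bal sc [ 543.5 -415. ]
bal sc [ 318.4 -395.6]
bal sc [ 368.3 -129.1]
bal sc [ 560.6 -149.9]
tray [602.7 391.9]
tray [613.4 210. ]
tray [410.7 196.1]
tray [403.7 377.7]
shelf [760.1 104.6]
shelf [ 766.  -127.5]
shelf [ 602.1 -127.3]
shelf [597.6 100.8]
shelf sc [ 763.9 -119.7]
shelf sc [ 604.4 -117.1]
shelf sc [601.5 102.8]
shelf sc [760.6 104.7]
```

View pics/m1.png

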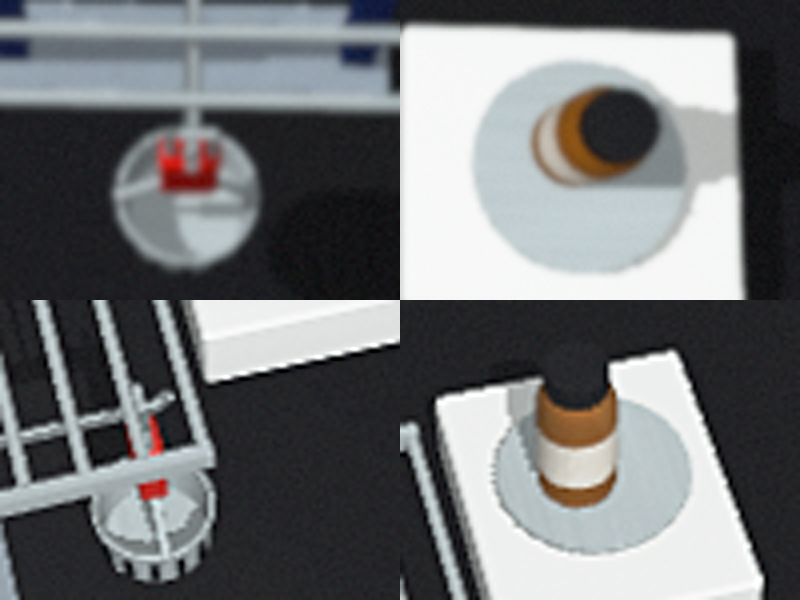

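```bash
python3 - <<'E'
from h import *
print('basket top',at('top',271.5,173.9,142))
# scene rim ellipse: left 92, right 215, top~455(occl), bottom 555 in crop(x4, off 215,175)
print('basket sc rim', at('scene',215+92/4,175+208/4,142),at('scene',215+215/4,175+200/4,142))
print('foot bottom top?')
f=340;k=120/400
# pan circle left 473,right 690,top 60,bottom 272 ; cap left 580 right 660 top 86 bottom 167
print('pan',at('top',340+(473-400+690-400)/2*.3,205+(60+272)/2*.3,85))
print('cap',at('top',340+(220-0)*.3,205+126.5*.3,85+124))
# scene pan: left 497 right 692, top 398 bottom 553 offset (240,100)
print('pan sc',at('scene',240+(97+292)/8,100+(98+253)/8,85))
# jar cap top center sc ~ (578,362)
print('cap sc',at('scene',240+178/4,100+66/4,209),'jar bottom', at('scene',240+177/4,100+200/4,85))
print('grip red top-face', at('top',225+190/4,125+165/4,230))
print('handle ends',at('top',225+118/4,125+192/4,142),at('top',225+258/4,125+208/4,142))
print('carton',[at('top',*p,45) for p in((250,267),(295,276),(288,308),(242,295))])
print('wash',at('top',160,150,0),at('top',145,129,160),'beaker',at('top',390,150,0))
print('crossbar hook', at('top',225+193/4,125+110/4,260),at('top',225+195/4,125+10/4,260))
E
```

```text
basket top [621.3 -12.4]
basket sc rim [659.4 -16.6] [581.6  -1.4]
foot bottom top?
pan [ 448.4 -300.3]
cap [ 461.7 -291.7]
pan sc [ 448.7 -288.8]
cap sc [ 460.8 -289.1] jar bottom [ 467.5 -269.8]
grip red top-face [614.9 -12.7]
handle ends [622.7  25.8] [614.8 -53. ]
carton [array([418.7,  33.8]), array([398.9, -72.8]), array([324.6, -56.7]), array([353.3,  51.2])]
wash [715.4 269.7] [714.6 271.2] beaker [ 727.1 -320.5]
crossbar hook [635.4 -13.2] [688.3 -13.6]
```

```bash
cat >> h.py <<'E'
def log():
    from bench import arm
    s=arm.read_state()
    open('log.jsonl','a').write(json.dumps([np.array(s[k]).tolist() for k in('joints','position','ee_rot')])+'\n')
    return s
def to(p,z=None,y=None,q=None):
    "shift in current tool axes (cm) to TCP p; rotvec (deg, tool axes) to axes z,y"
    s=log();r=R.from_quat(s['ee_rot'])
    print('t',round(s['clock'],2),'pos',np.round(s['position'],1),'z',r.as_matrix()[:,2].round(3),'y',r.as_matrix()[:,1].round(3),'F',np.round(s['contact_force'],1),'w',round(s['gripper_width'],1),'g',round(s['grasp_force'],1),'j',np.round(s['joints'],2))
    print('shift cm',(r.inv().apply(np.array(p)-s['position'])/10).round(2))
    if z is not None:
        z=np.array(z,float);z/=np.linalg.norm(z);y=np.array(y,float);y-=z*(y@z);y/=np.linalg.norm(y)
        t=R.from_matrix(np.c_[np.cross(y,z),y,z]);print('rot deg (first)',np.degrees((r.inv()*t).as_rotvec()).round(2),'shift after rot',(t.inv().apply(np.array(p)-s['position'])/10).round(2))
E
python3 -c "
from h import *
to([461,-290,260])"
```

```text
t 0.1 pos [228.  581.4 230.3] z [-0.001 -0.002 -1.   ] y [-0.365 -0.931  0.002] F [-1.2  0.1  0.3] w 85.4 g 0.0 j [ 1.46  0.39  0.01 -0.   -1.19 -0.26]
shift cm [53.52 72.61 -2.82]
```

Request:
drive_tool:
  deltas:
    - [[1.1,1.5,-0.5],[0,0,0]]
    - [[2.2,3,-0.5],[0,0,0]]
    - [[2.2,3,-0.5],[0,0,0]]
    - [[2.2,3,-0.5],[0,0,0]]
    - [[2.2,3,-0.5],[0,0,0]]
    - [[2.2,3,-0.3],[0,0,0]]
    - [[2.2,3,0],[0,0,0]]
    - [[2.2,3,0],[0,0,0]]
    - [[2.2,3,0],[0,0,0]]
    - [[2.2,3,0],[0,0,0]]
    - [[2.2,3,0],[0,0,0]]
    - [[2.2,3,0],[0,0,0]]
  claw: 8.5

```text
clock: 1.3
position: [337.5, 166.6, 259.1]
ee_rot: [0.983, -0.186, -0.0, 0.0]
contact_force: [0.9, -0.0, 0.3]
gripper_width: 85.2
grasp_force: 0.0
```

```bash
python3 -c "
from h import *
to([461,-290,260])"
```

```text
t 1.3 pos [337.5 166.6 259.1] z [-0. -0. -1.] y [-0.365 -0.931  0.   ] F [ 0.9 -0.   0.3] w 85.2 g 0.0 j [ 0.9  -0.08 -0.49 -0.   -1.16  0.3 ]
shift cm [28.15 38.01 -0.09]
```

Request:
drive_tool:
  deltas:
    - [[2.4,3.3,0],[0,0,0]]
    - [[2.4,3.3,0],[0,0,0]]
    - [[2.4,3.3,0],[0,0,0]]
    - [[2.4,3.3,0],[0,0,0]]
    - [[2.4,3.3,0],[0,0,0]]
    - [[2.4,3.3,0],[0,0,0]]
    - [[2.4,3.3,0],[0,0,0]]
    - [[2.4,3.3,0],[0,0,0]]
    - [[2.4,3.3,0],[0,0,0]]
    - [[2.4,3.3,0],[0,0,0]]
    - [[2.4,3.3,0],[0,0,0]]
    - [[1.8,1.8,0],[0,0,0]]

```text
clock: 2.5
position: [460.9, -291.8, 258.5]
ee_rot: [0.982, -0.187, -0.001, -0.0]
contact_force: [0.9, 0.6, -1.3]
gripper_width: 85.1
grasp_force: 0.0
```

```bash
python3 - <<'E'
from h import *
from bench import get_image
import cv2
to([461,-290,142])
r=get_image('wrist');im=r['img'][:,:,::-1];cv2.imwrite('pics/w1.png',im)
s=log();q=R.from_quat(s['ee_rot']);M=np.array(r['mount']);print(M.round(3).tolist())
Pc=M[:3,:3].T@(q.inv().apply(np.array([461,-290,209])-s['position'])-M[:3,3])
print('expect cap',Pc[0]/Pc[2]*r['fx']+r['cx'],Pc[1]/Pc[2]*r['fy']+r['cy'],Pc[2],r['fx'])
E
```

```text
t 2.5 pos [ 460.9 -291.8  258.5] z [-0.001  0.    -1.   ] y [-0.367 -0.93   0.   ] F [ 0.9  0.6 -1.3] w 85.1 g 0.0 j [-0.27  0.23 -0.14 -0.   -1.2   1.46]
shift cm [-0.05 -0.18 11.65]
[[-0.0, -0.958, -0.286, 72.753], [1.0, 0.0, -0.001, 0.147], [0.001, -0.286, 0.958, -142.341], [0.0, 0.0, 0.0, 1.0]]
expect cap 282.83136111943384 235.47797465303555 205.0016586654318 308.0615627430217
```

View pics/w1.png

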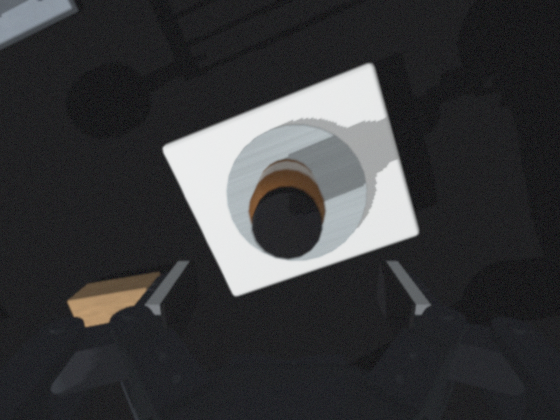

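```bash
cat >> h.py <<'E'
def wat(s,r,u,v,z):
    M=np.array(r['mount']);q=R.from_quat(s['ee_rot'])
    d=q.apply(M[:3,:3]@[(u-r['cx'])/r['fx'],(v-r['cy'])/r['fy'],1]);e=q.apply(M[:3,3])+s['position']
    return (e+d*(z-e[2])/d[2])[:2].round(1)
E
python3 - <<'E'
from h import *
from bench import get_image
to([464,-292.5,142])
r=get_image('wrist');s=log()
print('pan',wat(s,r,297,191.5,85),'cap',wat(s,r,287,224,209),[wat(s,r,*p,65) for p in((163,148),(373,63),(418,235),(234,296))])
print('pan c top', sum(at('top',*p,65) for p in[(337,213),(441,215),(442,299),(336,298)])/4)
E
```

```text
t 2.55 pos [ 462.5 -293.8  258.1] z [-0.001 -0.001 -1.   ] y [-0.368 -0.93   0.001] F [ 3.5 -2.7  0.8] w 85.1 g 0.0 j [-0.27  0.24 -0.14  0.   -1.2   1.46]
shift cm [ 0.1  -0.19 11.6 ]
pan [ 455.5 -300.2] cap [ 466.6 -293.5] [array([ 548.4, -182.8]), array([ 545.3, -416.5]), array([ 350.3, -411.3]), array([ 355.4, -178.4])]
pan c top [ 448.225 -293.1  ]
```

Request:
drive_tool:
  deltas:
    - [[0.1,-0.1,2],[0,0,0]]
    - [[0,-0.1,2.5],[0,0,0]]
    - [[0,0,2.5],[0,0,0]]
    - [[0,0,2],[0,0,0]]
    - [[0,0,1.5],[0,0,0]]
    - [[0,0,1.1],[0,0,0]]
    - [[0,0,0],[0,0,0]]

```text
clock: 3.3
position: [461.7, -287.0, 141.8]
ee_rot: [0.983, -0.186, -0.002, -0.0]
contact_force: [-0.2, -0.1, -0.1]
gripper_width: 85.0
grasp_force: 0.0
```

Request:
drive_tool:
  deltas:
    - [[0,0,0],[0,0,0]]
    - [[0,0,0],[0,0,0]]
    - [[0,0,0],[0,0,0]]
    - [[0,0,0],[0,0,0]]
    - [[0,0,0],[0,0,0]]
    - [[0,0,0],[0,0,0]]
    - [[0,0,0],[0,0,0]]
    - [[0,0,0],[0,0,0]]
  claw: 4

```text
clock: 4.1
position: [463.6, -288.5, 145.1]
ee_rot: [0.983, -0.186, 0.002, 0.001]
contact_force: [-1.3, -0.7, 6.8]
gripper_width: 58.3
grasp_force: 62.5
```

```bash
python3 -c "
from h import *
to([464,-293,260])"
```

```text
t 4.1 pos [ 463.6 -288.5  145.1] z [ 0.003 -0.002 -1.   ] y [-0.365 -0.931  0.   ] F [-1.3 -0.7  6.8] w 58.3 g 62.5 j [-0.26  0.33 -0.31  0.   -0.93  1.46]
shift cm [  0.24   0.41 -11.49]
```

Request:
drive_tool:
  deltas:
    - [[0,0,-0.5],[0,0,0]]
    - [[0,0,-1],[0,0,0]]
    - [[0,0,-1.5],[0,0,0]]
    - [[0,0,-2],[0,0,0]]
    - [[0,0,-2.5],[0,0,0]]
    - [[0,0,-2.5],[0,0,0]]
    - [[0,0,-2],[0,0,0]]
    - [[0,0,-1],[0,0,0]]
    - [[0,0,0],[0,0,0]]

```text
clock: 5.0
position: [463.2, -287.8, 274.4]
ee_rot: [0.983, -0.186, 0.001, -0.0]
contact_force: [0.5, -0.5, -4.7]
gripper_width: 57.8
grasp_force: 64.2
```

```bash
python3 -c "
from h import *
to([500,290,275])"
```

```text
t 5.0 pos [ 463.2 -287.8  274.4] z [ 0.002 -0.    -1.   ] y [-0.365 -0.931 -0.001] F [ 0.5 -0.5 -4.7] w 57.8 g 64.2 j [-0.26  0.22 -0.12 -0.   -1.23  1.46]
shift cm [-17.67 -55.14  -0.07]
```

Request:
drive_tool:
  deltas:
    - [[-0.3,-1,0],[0,0,0]]
    - [[-0.6,-2,0],[0,0,0]]
    - [[-1,-3,0],[0,0,0]]
    - [[-1,-3,0],[0,0,0]]
    - [[-1,-3,0],[0,0,0]]
    - [[-1,-3,0],[0,0,0]]
    - [[-1,-3,0],[0,0,0]]
    - [[-1,-3,0],[0,0,0]]
    - [[-1,-3,0],[0,0,0]]
    - [[-1,-3,0],[0,0,0]]
    - [[-1,-3,0],[0,0,0]]
    - [[-1,-3,0],[0,0,0]]

```text
clock: 6.2
position: [480.5, 60.7, 271.6]
ee_rot: [0.983, -0.186, -0.002, 0.001]
contact_force: [1.7, -0.6, -3.9]
gripper_width: 58.0
grasp_force: 64.1
```

Request:
drive_tool:
  deltas:
    - [[-1,-3,0],[0,0,0]]
    - [[-1,-3,0],[0,0,0]]
    - [[-1,-3,0],[0,0,0]]
    - [[-1,-3,0],[0,0,0]]
    - [[-1,-3,0],[0,0,0]]
    - [[-0.8,-3,0],[0,0,0]]
    - [[-0.7,-2.5,0],[0,0,0]]
    - [[-0.3,-1.6,0],[0,0,0]]
    - [[0,0,0],[0,0,0]]
    - [[0,0,0],[0,0,0]]

```text
clock: 7.2
position: [498.5, 289.4, 272.1]
ee_rot: [0.983, -0.186, -0.001, 0.001]
contact_force: [0.3, -0.1, -3.8]
gripper_width: 58.0
grasp_force: 64.3
```

```bash
python3 -c "
from h import *
to([500,290,63])
import cv2
from bench import get_image
cv2.imwrite('pics/s2.png',get_image('scene')['img'][:,:,::-1])"
```

```text
t 7.2 pos [498.5 289.4 272.1] z [-0.002 -0.002 -1.   ] y [-0.365 -0.931  0.003] F [ 0.3 -0.1 -3.8] w 58.0 g 64.3 j [ 0.81  0.28 -0.05 -0.   -1.25  0.39]
shift cm [ 0.14 -0.17 20.91]
```

View pics/s2.png

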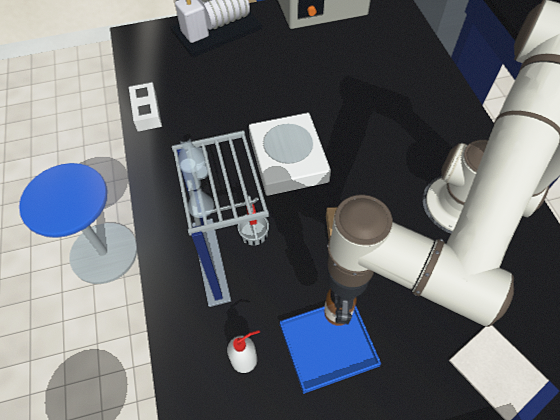

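Request:
drive_tool:
  deltas:
    - [[0,0,1.5],[0,0,0]]
    - [[0,0,3],[0,0,0]]
    - [[0,0,3.5],[0,0,0]]
    - [[0,0,3.5],[0,0,0]]
    - [[0,0,3],[0,0,0]]
    - [[0,0,2],[0,0,0]]
    - [[0,0,1.5],[0,0,0]]
    - [[0,0,1],[0,0,0]]
    - [[0,0,0.5],[0,0,0]]
    - [[0,0,0.3],[0,0,0]]
    - [[0,0,0.3],[0,0,0]]
    - [[0,0,0],[0,0,0]]

```text
clock: 8.45
position: [499.4, 289.8, 72.6]
ee_rot: [0.983, -0.186, 0.0, -0.0]
contact_force: [0.4, -0.8, -4.3]
gripper_width: 57.9
grasp_force: 64.3
```

Request:
drive_tool:
  deltas:
    - [[0,0,0.3],[0,0,0]]
    - [[0,0,0.2],[0,0,0]]
    - [[0,0,0.2],[0,0,0]]
    - [[0,0,0],[0,0,0]]

```text
clock: 8.85
position: [499.3, 289.7, 65.3]
ee_rot: [0.983, -0.186, 0.0, 0.0]
contact_force: [-1.0, 0.6, -4.5]
gripper_width: 57.9
grasp_force: 64.3
```

Request:
drive_tool:
  deltas:
    - [[0,0,0.1],[0,0,0]]
    - [[0,0,0.1],[0,0,0]]
    - [[0,0,0.1],[0,0,0]]
    - [[0,0,0],[0,0,0]]

```text
clock: 9.25
position: [499.5, 289.7, 65.1]
ee_rot: [0.983, -0.185, 0.001, -0.0]
contact_force: [-5.7, -2.4, 11.0]
gripper_width: 58.0
grasp_force: 66.1
```

Request:
drive_tool:
  deltas:
    - [[0,0,0],[0,0,0]]
    - [[0,0,0],[0,0,0]]
    - [[0,0,0],[0,0,0]]
    - [[0,0,0],[0,0,0]]
    - [[0,0,0],[0,0,0]]
    - [[0,0,0],[0,0,0]]
  claw: 8.5

```text
clock: 9.85
position: [499.3, 289.7, 62.2]
ee_rot: [0.983, -0.186, -0.0, 0.0]
contact_force: [0.5, 0.3, -0.6]
gripper_width: 84.8
grasp_force: 0.0
```

Request:
drive_tool:
  deltas:
    - [[0,0,-0.5],[0,0,0]]
    - [[0,0,-1],[0,0,0]]
    - [[0,0,-2],[0,0,0]]
    - [[0,0,-3],[0,0,0]]
    - [[0,0,-3],[0,0,0]]
    - [[0,0,-3],[0,0,0]]
    - [[0,0,-3],[0,0,0]]
    - [[0,0,-3],[0,0,0]]
    - [[0,0,-1.5],[0,0,0]]
    - [[0,0,0],[0,0,0]]

```text
clock: 10.85
position: [500.3, 290.4, 266.3]
ee_rot: [0.983, -0.186, 0.002, -0.003]
contact_force: [0.8, -0.4, 0.3]
gripper_width: 85.0
grasp_force: 0.0
```

```bash
python3 - <<'E'
from h import *
from bench import get_image
import cv2
to([440,-12,280])
a=get_image('top')['img'][:,:,::-1];b=get_image('scene')['img'][:,:,::-1]
crop=lambda im,x,y,w=120,h=90:cv2.resize(im[y:y+h,x:x+w],(400,300),interpolation=cv2.INTER_CUBIC)
cv2.imwrite('pics/m2.png',np.hstack([crop(a,90,180),crop(b,270,290)]))
E
```

```text
t 10.85 pos [500.3 290.4 266.3] z [ 0.006  0.005 -1.   ] y [-0.365 -0.931 -0.007] F [ 0.8 -0.4  0.3] w 85.0 g 0.0 j [ 0.81  0.28 -0.06  0.   -1.23  0.39]
shift cm [ 5.43 30.35 -1.55]
```

View pics/m2.png

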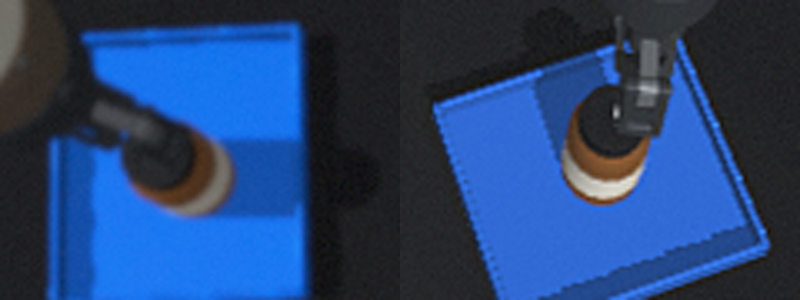

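```bash
python3 - <<'E'
from h import *
a=np.radians(25)
to([520,-12,260],[np.cos(a),0,-np.sin(a)],[0,-1,0])
from scipy.optimize import least_squares
D=[json.loads(l) for l in open('log.jsonl')]
J=np.array([d[0] for d in D]);P=np.array([d[1] for d in D])
def f(p):
    a,L1,L2,b,h,d=p;q=J[:,1]-J[:,2]+b
    r=a+L1*np.sin(J[:,1])+L2*np.cos(q);z=h+L1*np.cos(J[:,1])-L2*np.sin(q)
    return np.r_[r-np.sqrt(P[:,0]**2+P[:,1]**2-d*d),z-P[:,2],.1*(a),.01*(b*1000),.001*(L1-400),.001*(L2-400)]
o=least_squares(f,[0,400,400,0,0,160]);print(o.x.round(3),o.fun.round(1))
E
```

```text
t 10.95 pos [498.8 289.5 262.3] z [-0.     0.001 -1.   ] y [-0.365 -0.931 -0.   ] F [-0.2  0.3 -1.5] w 85.2 g 0.0 j [ 0.81  0.28 -0.06 -0.   -1.22  0.39]
shift cm [12.99 27.29  0.21]
rot deg (first) [ 12.13  64.23 -19.09] shift after rot [ 0.69 30.15  2.02]
[ 1.92600e+00  5.63888e+02  4.20158e+02 -6.00000e-03 -1.39152e+02
  1.56435e+02] [ 0.8  0.1  0.5  0.1  0.1  0.7 -0.3 -0.6  0.9 -2.3  0.1  0.1  0.1  0.
 -0.2 -0.2  0.  -0.   0.1  0.1 -0.1  0.1  0.2 -0.1  0.2  0. ]
```

Request:
drive_tool:
  deltas:
    - [[1.3,2.7,0],[0,0,-2]]
    - [[1.3,2.7,0],[0,0,-2]]
    - [[1.3,2.7,0],[0,0,-2]]
    - [[1.3,2.7,0],[0,0,-2]]
    - [[1,2,0],[0,0,0]]
    - [[0,0,0],[0,8,0]]
    - [[0,0,0],[0,8,0]]
    - [[0,0,0],[0,0,0]]

```text
clock: 11.75
position: [512.6, 144.6, 255.7]
ee_rot: [0.984, -0.114, 0.134, 0.022]
contact_force: [-0.1, -0.6, -0.4]
gripper_width: 85.5
grasp_force: 0.0
```

```bash
python3 - <<'E'
from h import *
a=np.radians(25)
to([520,-12,260],[np.cos(a),0,-np.sin(a)],[0,-1,0])
E
cat > kin.py <<'E'
from h import *
from scipy.optimize import least_squares
# x=[h,T,L1,L2,d]
def fk(j,p):
    h,T,L1,L2,d=p
    ey=lambda t:R.from_euler('y',t)
    A=R.from_euler('z',j[0]); u=A
    pos=np.array([0,0,h])+A.apply([0,-d,0])
    U=A*ey(j[1]);pos=pos+U.apply([0,0,L1])
    F=U*ey(-j[2]);pos=pos+F.apply([L2,0,0])
    W=F*R.from_euler('x',j[3])*ey(-j[4])   # tool z along local x
    Tq=W*R.from_matrix(np.array([[0,0,1.],[0,-1,0],[1,0,0]]))*R.from_euler('z',j[5])
    return pos+W.apply([T,0,0]),Tq
E
python3 - <<'E'
from kin import *
D=[json.loads(l) for l in open('log.jsonl')]
for d in D[::3]+D[-1:]:
    t,q=fk(d[0],[191,330,564,420,160]);print((t-d[1]).round(1),np.degrees((q.inv()*R.from_quat(d[2])).as_rotvec()).round(2))
f=lambda p:np.ravel([fk(d[0],p)[0]-d[1] for d in D])
o=least_squares(f,[191,330,564,420,160]);print(o.x.round(1),abs(o.fun).max());json.dump(o.x.tolist(),open('kin.json','w'))
E
```

```text
t 11.75 pos [512.6 144.6 255.7] z [ 0.258 -0.073 -0.963] y [-0.231 -0.973  0.012] F [-0.1 -0.6 -0.4] w 85.5 g 0.0 j [ 0.7   0.1  -0.45  0.29 -0.89  0.47]
shift cm [ 4.24 15.08  0.92]
rot deg (first) [  9.43  49.3  -10.05] shift after rot [ 0.7  15.66  0.49]
[ 0.2 -2.1 -2. ] [ 4.0000e-02 -4.0000e-02  1.1965e+02]
[-1.7  1.1 -2.3] [ -0.12   0.12 -77.64]
[-1.6  0.7 -1.8] [-7.000e-02  7.000e-02 -7.691e+01]
[-1.5 -1.  -2.3] [-0.07  0.07 45.2 ]
[-100.9   88.2  -39.7] [-18.19  18.19  14.36]
[-116.7  -15.9  536.7  434.   164.5] 81.41097312426558
```

```bash
python3 - <<'E'
from kin import *
D=[json.loads(l) for l in open('log.jsonl')]
for s4 in(1,-1):
  g=lambda j:[j[0],j[1],j[2],s4*j[3],j[4],-j[5]]
  for s6 in (1,-1):
    g=lambda j:[j[0],j[1],j[2],s4*j[3],j[4],s6*j[5]]
    f=lambda p:np.ravel([fk(g(d[0]),p)[0]-d[1] for d in D])
    o=least_squares(f,[191,330,564,420,160]);print(s4,s6,o.x.round(1),abs(o.fun).max())
    for d in D[::5]+D[-1:]: print(np.degrees((fk(g(d[0]),o.x)[1].inv()*R.from_quat(d[2])).as_rotvec()).round(2))
E
```

```text
1 1 [-116.7  -15.9  536.7  434.   164.5] 81.41097312426558
[ 4.0000e-02 -4.0000e-02  1.1965e+02]
[-2.00e-02  2.00e-02 -7.73e+01]
[ 0.05 -0.05 45.26]
[-18.19  18.19  14.36]
1 -1 [-116.7  -15.9  536.7  434.   164.5] 81.41097312426558
[ 2.000e-02 -4.000e-02  9.002e+01]
[-2.000e-02 -1.000e-02  8.999e+01]
[ 7.000e-02 -3.000e-02  9.003e+01]
[-25.91   8.38  67.55]
-1 1 [211.1 347.7 567.7 422.  158.3] 33.979626020647004
[  0.     0.   119.63]
[  0.   -0.  -77.3]
[ 0.    0.   45.23]
[ 0.    0.   35.85]
-1 -1 [211.1 347.7 567.7 422.  158.3] 33.979626020647004
[ 0. -0. 90.]
[ 0. -0. 90.]
[ 0.  0. 90.]
[ 0.  0. 90.]
```

```bash
cat > kin.py <<'E'
from h import *
from scipy.optimize import least_squares
LO=np.array([-3.14,-1.21,-1.07,-3.16,-2.99,-3.1]);HI=np.array([3.14,2.06,1.41,2.05,-.16,3.1])
def fk(j,p):
    h,T,L1,L2,d,d2=p
    ey=lambda t:R.from_euler('y',t)
    A=R.from_euler('z',j[0]);pos=np.array([0,0,h])+A.apply([0,-d,0])
    U=A*ey(j[1]);pos=pos+U.apply([0,0,L1])
    F=U*ey(-j[2]);pos=pos+F.apply([L2,0,0])
    Q=F*R.from_euler('x',-j[3]);W=Q*ey(-j[4])
    Tq=W*R.from_matrix(np.array([[0,0,1.],[0,-1,0],[1,0,0]]))*R.from_euler('z',np.pi/2-j[5])
    return pos+Q.apply([0,-d2,0])+W.apply([T,0,0]),Tq
def fit():
    D=[json.loads(l) for l in open('log.jsonl')]
    o=least_squares(lambda p:np.ravel([fk(d[0],p)[0]-d[1] for d in D]),[191,330,564,420,80,80]);return o.x,abs(o.fun).max()
def ik(p,pos,rot,seeds):
    best=[]
    for s in seeds:
        f=lambda j:np.r_[(fk(j,p)[0]-pos)/100,(fk(j,p)[1].inv()*rot).as_rotvec()]
        o=least_squares(f,np.clip(s,LO+.01,HI-.01),bounds=(LO,HI))
        if o.cost<1e-5 and not any(np.abs(o.x-b).max()<.05 for b in best):best.append(o.x)
    return best
def rot(z,y):
    z=np.array(z,float);z/=np.linalg.norm(z);y=np.array(y,float);y-=z*(y@z);y/=np.linalg.norm(y);return R.from_matrix(np.c_[np.cross(y,z),y,z])
E
python3 - <<'E'
from kin import *
p,e=fit();print(p.round(1),e)
D=[json.loads(l) for l in open('log.jsonl')];print((fk(D[-1][0],p)[0]-D[-1][1]).round(1))
rng=np.random.default_rng(0);S=rng.uniform(LO,HI,(25,6))
for deg in(25,35,45):
  a=np.radians(deg)
  for hd in (0,15):
    h=np.radians(hd);z=np.array([np.cos(a)*np.cos(h),np.cos(a)*np.sin(h),-np.sin(a)])
    for sy in(-1,1):
      rt=rot(z,[-sy*np.sin(h),sy*np.cos(h),0])
      g=ik(p,np.array([621,-12,212])+19*z,rt,S)
      for hh in (0,-20,-40,-60):
        pass
      print(deg,hd,sy,[x.round(2).tolist() for x in g])
E
```

```text
[160.6 297.7 564.9 421.8  -0.  159.8] 5.2295945351943374e-11
[ 0. -0.  0.]
25 0 -1 [[-0.35, 0.24, -0.55, -2.36, -0.45, -2.15]]
25 0 1 [[-0.35, 0.24, -0.55, -2.36, -0.45, 1.0]]
25 15 -1 [[-0.31, 0.25, -0.4, -1.82, -0.53, -2.59]]
25 15 1 [[-0.31, 0.25, -0.4, -1.82, -0.53, 0.55]]
35 0 -1 []
35 0 1 []
35 15 -1 [[-0.03, 0.2, -0.33, -1.19, -0.25, 2.91]]
35 15 1 [[-0.03, 0.2, -0.33, -1.19, -0.25, -0.23]]
45 0 -1 []
45 0 1 []
45 15 -1 []
45 15 1 []
```

```bash
cat > scan.py <<'E'
from kin import *
p,_=fit();rng=np.random.default_rng(1);S=[np.clip(rng.uniform(LO,HI),[-1.5,-.6,-1.07,-3.1,-1.8,-2],[1.5,1,.8,2,-.2,2]) for _ in range(14)]
def sols(pt,deg,hd,sy,S=S):
    a,h=np.radians([deg,hd]);z=np.array([np.cos(a)*np.cos(h),np.cos(a)*np.sin(h),-np.sin(a)])
    return ik(p,np.array(pt)+19*z,rot(z,[-sy*np.sin(h),sy*np.cos(h),0]),S)
if __name__=='__main__':
    for deg in(15,25,32,40):
        for hd in(-15,0,15):
            for g in sols([621,-12,212],deg,hd,1):print('G',deg,hd,g.round(2).tolist())
        for hd in(-70,-45,-20,5):
            for g in sols([450,-297,197],deg,hd,1):print('   P',deg,hd,g.round(2).tolist())
E
time python3 scan.py
```

```text
G 15 -15 [-0.29, 0.37, -0.89, -3.1, -1.0, 1.56]
G 15 0 [-0.43, 0.34, -0.71, -2.58, -0.85, 1.29]
G 15 15 [-0.45, 0.34, -0.52, -2.12, -0.83, 0.96]
   P 15 -45 [-0.98, 0.35, -1.05, -2.93, -1.15, 1.54]
   P 15 -20 [-1.13, 0.3, -0.73, -2.17, -0.96, 1.12]
   P 15 5 [-1.1, 0.37, -0.47, -1.67, -1.12, 0.81]
G 25 -15 [-0.29, 0.27, -0.8, -3.1, -0.64, 1.55]
G 25 0 [-0.35, 0.24, -0.55, -2.36, -0.45, 1.0]
G 25 15 [-0.31, 0.25, -0.4, -1.82, -0.53, 0.55]
   P 25 -45 [-0.96, 0.2, -0.94, -2.9, -0.71, 1.46]
   P 25 -20 [-0.98, 0.17, -0.61, -1.95, -0.61, 0.76]
   P 25 5 [-0.99, 0.27, -0.42, -1.5, -0.92, 0.55]
G 32 -15 [-0.29, 0.23, -0.73, -3.08, -0.4, 1.53]
G 32 15 [-0.12, 0.21, -0.33, -1.42, -0.33, 0.05]
   P 32 -45 [-0.94, 0.13, -0.84, -2.82, -0.42, 1.36]
   P 32 -20 [-0.79, 0.12, -0.51, -1.63, -0.37, 0.31]
   P 32 5 [-0.88, 0.22, -0.38, -1.34, -0.8, 0.33]
G 40 15 [0.12, 0.2, -0.39, -0.75, -0.16, -0.74]
   P 40 -70 [-0.43, 0.17, -1.03, 2.03, -0.65, 2.01]
   P 40 5 [-0.74, 0.18, -0.36, -1.11, -0.69, 0.04]
real	0m52.807s
user	0m53.344s
sys	0m0.116s
```

```bash
cat > path.py <<'E'
from scan import *
from bench import arm
def rows(j0,j1,n):
    J=[j0+(j1-j0)*(1-np.cos(np.pi*k/n))/2*1 if 0 else j0+(j1-j0)*k/n for k in range(n+1)]
    out=[];F=[fk(j,p) for j in J]
    for (a,A),(b,B) in zip(F,F[1:]):out.append([(A.inv().apply(b-a)/10).round(1).tolist(),np.degrees((A.inv()*B).as_rotvec()).round(1).tolist()])
    return out,F
E
python3 - <<'E'
from path import *
j0=np.array(log()['joints']);seed=[[-.4,.29,-.6,-2.3,-.6,1.1]]
for hd in(0,5):
    G=sols([621,-12,212],20,hd,1,seed);a,h=np.radians([20,hd]);z=np.array([np.cos(a)*np.cos(h),np.cos(a)*np.sin(h),-np.sin(a)])
    B=sols(np.array([621,-12,212])-120*z,20,hd,1,seed);U=sols([621,-12,225],20,hd,1,seed);V=sols([500,-12,225],20,hd,1,seed)
    print(hd,[ [x.round(2).tolist() for x in q] for q in (G,B,U,V)])
    for hp in(-30,-20,-10):print('P',hp,[[x.round(2).tolist() for x in sols([450,-297,zz],20,hp,1,[[-1,.25,-.65,-2.1,-.8,.9]])] for zz in(197,260)])
    o,F=rows(j0,B[0],22)
    for r,f in zip(o,F[1:]):
        if hd==5:print(r,f[0].round(0),f[1].as_matrix()[:,2].round(2),'cam',(f[0]+f[1].apply([73,0,-142])).round(0),np.linalg.norm(r[1]).round(1))
E
```

```text
0 [[[-0.4, 0.29, -0.64, -2.5, -0.66, 1.18]], [[-0.45, -0.0, -0.74, -2.22, -0.54, 0.89]], [[-0.39, 0.25, -0.62, -2.47, -0.61, 1.13]], [[-0.52, 0.08, -0.82, -2.31, -0.68, 1.06]]]
P -30 [[[-1.07, 0.23, -0.8, -2.38, -0.78, 1.18]], [[-0.97, 0.04, -0.65, -2.17, -0.51, 0.82]]]
P -20 [[[-1.07, 0.23, -0.67, -2.08, -0.79, 0.96]], [[-0.96, 0.06, -0.56, -1.88, -0.6, 0.6]]]
P -10 [[[-1.06, 0.25, -0.58, -1.85, -0.86, 0.81]], [[-0.98, 0.1, -0.5, -1.69, -0.75, 0.5]]]
5 [[[-0.4, 0.28, -0.57, -2.31, -0.64, 1.03]], [[-0.46, 0.01, -0.67, -2.03, -0.58, 0.73]], [[-0.39, 0.25, -0.55, -2.27, -0.59, 0.97]], [[-0.52, 0.08, -0.76, -2.15, -0.69, 0.94]]]
P -30 [[[-1.07, 0.23, -0.8, -2.38, -0.78, 1.18]], [[-0.97, 0.04, -0.65, -2.17, -0.51, 0.82]]]
P -20 [[[-1.07, 0.23, -0.67, -2.08, -0.79, 0.96]], [[-0.96, 0.06, -0.56, -1.88, -0.6, 0.6]]]
P -10 [[[-1.06, 0.25, -0.58, -1.85, -0.86, 0.81]], [[-0.98, 0.1, -0.5, -1.69, -0.75, 0.5]]]
[[-1.6, 2.1, 1.7], [1.9, -3.9, 6.0]] [497. 126. 235.] [ 0.2  -0.02 -0.98] cam [536. 106. 389.] 7.4
[[-1.4, 2.0, 1.5], [2.1, -3.6, 6.2]] [481. 111. 217.] [ 0.16  0.03 -0.99] cam [524.  75.
[... 1311 characters left out ...]
4, -1.6, -0.2], [5.0, -1.4, 6.0]] [447.  89. 179.] [ 0.65  0.52 -0.56] cam [341. -28. 202.] 7.9
[[-0.5, -1.9, -0.2], [5.1, -1.4, 5.9]] [461.  79. 189.] [ 0.71  0.47 -0.52] cam [341. -25. 203.] 7.9
[[-0.6, -2.1, -0.1], [5.3, -1.4, 5.9]] [475.  66. 200.] [ 0.78  0.41 -0.48] cam [343. -23. 205.] 8.1
[[-0.7, -2.3, -0.1], [5.4, -1.4, 5.8]] [490.  50. 211.] [ 0.83  0.34 -0.44] cam [347. -23. 208.] 8.0
[[-0.8, -2.5, -0.1], [5.4, -1.4, 5.7]] [503.  30. 222.] [ 0.88  0.26 -0.4 ] cam [353. -25. 213.] 8.0
[[-1.0, -2.7, -0.0], [5.5, -1.5, 5.7]] [516.   6. 234.] [ 0.91  0.18 -0.37] cam [361. -28. 219.] 8.1
[[-1.2, -2.9, 0.1], [5.6, -1.6, 5.6]] [526. -20. 247.] [ 0.94  0.08 -0.34] cam [369. -34. 227.] 8.1
```

Request:
drive_tool:
  deltas:
    - [[-1.6,2.1,1.7],[1.9,-3.9,6.0]]
    - [[-1.4,2.0,1.5],[2.1,-3.6,6.2]]
    - [[-1.2,1.8,1.3],[2.3,-3.4,6.3]]
    - [[-1.0,1.6,1.1],[2.5,-3.1,6.3]]
    - [[-0.8,1.4,0.9],[2.8,-2.9,6.4]]
    - [[-0.7,1.2,0.8],[3.0,-2.7,6.4]]
    - [[-0.5,0.9,0.6],[3.2,-2.5,6.5]]
    - [[-0.4,0.6,0.5],[3.5,-2.3,6.5]]
    - [[-0.4,0.4,0.3],[3.7,-2.1,6.4]]
    - [[-0.3,0.1,0.2],[3.9,-1.9,6.4]]
    - [[-0.3,-0.2,0.1],[4.1,-1.8,6.4]]

```text
clock: 12.85
position: [409.8, 104.2, 154.5]
ee_rot: [0.703, -0.626, -0.075, -0.33]
contact_force: [-0.2, 0.2, 0.3]
gripper_width: 85.1
grasp_force: 0.0
```

Request:
drive_tool:
  deltas:
    - [[-0.2,-0.5,0.0],[4.3,-1.7,6.3]]
    - [[-0.2,-0.8,-0.1],[4.5,-1.6,6.2]]
    - [[-0.3,-1.1,-0.1],[4.7,-1.5,6.2]]
    - [[-0.3,-1.4,-0.1],[4.8,-1.4,6.1]]
    - [[-0.4,-1.6,-0.2],[5.0,-1.4,6.0]]
    - [[-0.5,-1.9,-0.2],[5.1,-1.4,5.9]]
    - [[-0.6,-2.1,-0.1],[5.3,-1.4,5.9]]
    - [[-0.7,-2.3,-0.1],[5.4,-1.4,5.8]]
    - [[-0.8,-2.5,-0.1],[5.4,-1.4,5.7]]
    - [[-1.0,-2.7,0.0],[5.5,-1.5,5.7]]
    - [[-1.2,-2.9,0.1],[5.6,-1.6,5.6]]
    - [[0,0,0],[0,0,0]]

```text
clock: 14.05
position: [532.4, -15.9, 254.3]
ee_rot: [-0.03, 0.815, 0.027, 0.579]
contact_force: [0.7, -0.3, -0.0]
gripper_width: 85.2
grasp_force: 0.0
```

```bash
python3 - <<'E'
from h import *
a=np.radians(20);z=np.array([np.cos(a),0,-np.sin(a)])
to(np.array([621,-12,212])-101*z,z,[0,1,0])
from bench import get_image
import cv2
r=get_image('wrist');s=log();cv2.imwrite('pics/w3.png',r['img'][:,:,::-1])
M=np.array(r['mount']);q=R.from_quat(s['ee_rot'])
for n,P in dict(grip=[621,-12,212],griptop=[621,-12,230],gripbot=[621,-12,174],hook=[621,-12,260],tip=[601,-12,268],rimL=[621,28,142],rimR=[621,-52,142]).items():
    c=M[:3,:3].T@(q.inv().apply(np.array(P)-s['position'])-M[:3,3]);print(n,(c[:2]/c[2]*r['fx']+[r['cx'],r['cy']]).round(0))
E
```

```text
t 14.05 pos [532.4 -15.9 254.3] z [ 0.941  0.079 -0.329] y [-0.081  0.997  0.009] F [ 0.7 -0.3 -0. ] w 85.2 g 0.0 j [-0.45  0.   -0.67 -2.05 -0.57  0.73]
shift cm [ 0.93  0.43 -0.31]
rot deg (first) [4.55 0.79 1.05] shift after rot [ 0.94  0.39 -0.33]
grip [282. 199.]
griptop [282. 221.]
gripbot [281. 152.]
hook [282. 259.]
tip [284. 273.]
rimL [329. 115.]
rimR [231. 113.]
```

View pics/w3.png

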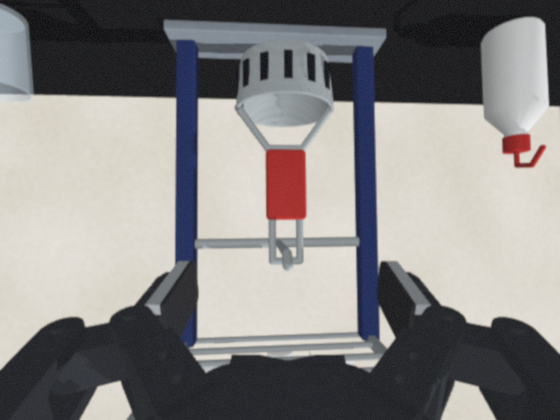

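Request:
drive_tool:
  deltas:
    - [[0.3,0.2,0],[2.3,0.4,0.5]]
    - [[0.6,0.3,-0.3],[2.3,0.4,0.5]]
    - [[0,0,0],[0,0,0]]
    - [[0,0,0],[0,0,0]]

```text
clock: 14.5
position: [525.6, -8.8, 246.3]
ee_rot: [-0.003, 0.82, 0.001, 0.573]
contact_force: [-0.2, -0.4, 0.2]
gripper_width: 84.7
grasp_force: 0.0
```

```bash
python3 - <<'E'
from h import *
a=np.radians(20);z=np.array([np.cos(a),0,-np.sin(a)])
to(np.array([621,-10,212])+22*z,z,[0,1,0])
E
```

```text
t 14.5 pos [525.6  -8.8 246.3] z [ 0.939  0.005 -0.343] y [-0.006  1.    -0.002] F [-0.2 -0.4  0.2] w 84.7 g 0.0 j [-0.45 -0.   -0.74 -2.22 -0.54  0.89]
shift cm [-0.06 -0.18 12.34]
rot deg (first) [ 0.29 -0.07  0.25] shift after rot [-0.04 -0.12 12.34]
```

Request:
drive_tool:
  deltas:
    - [[0,-0.1,1],[0,0,0]]
    - [[0,0,2],[0,0,0]]
    - [[0,0,2.5],[0,0,0]]
    - [[0,0,2.5],[0,0,0]]
    - [[0,0,2],[0,0,0]]
    - [[0,0,1.3],[0,0,0]]
    - [[0,0,0.9],[0,0,0]]
    - [[0,0,0],[0,0,0]]
    - [[0,0,0],[0,0,0]]

```text
clock: 15.4
position: [640.0, -9.9, 205.0]
ee_rot: [-0.002, 0.819, 0.0, 0.573]
contact_force: [-0.0, 0.5, 0.1]
gripper_width: 84.8
grasp_force: 0.0
```

```bash
python3 - <<'E'
from h import *
a=np.radians(20);z=np.array([np.cos(a),0,-np.sin(a)])
to(np.array([621,-10,212])+22*z,z,[0,1,0])
from bench import get_image
import cv2
r=get_image('wrist');w=r['img'][:,:,::-1]
t=get_image('scene')['img'][170:260,190:310,::-1]
cv2.imwrite('pics/m4.png',np.hstack([cv2.resize(w,(400,300)),cv2.resize(t,(400,300),interpolation=cv2.INTER_CUBIC)]))
E
```

```text
t 15.4 pos [640.   -9.9 205. ] z [ 0.94   0.003 -0.342] y [-0.004  1.    -0.002] F [-0.   0.5  0.1] w 84.8 g 0.0 j [-0.39  0.29 -0.64 -2.5  -0.66  1.18]
shift cm [-0.01 -0.01  0.18]
rot deg (first) [ 0.17 -0.02  0.19] shift after rot [-0.01 -0.01  0.18]
```

View pics/m4.png

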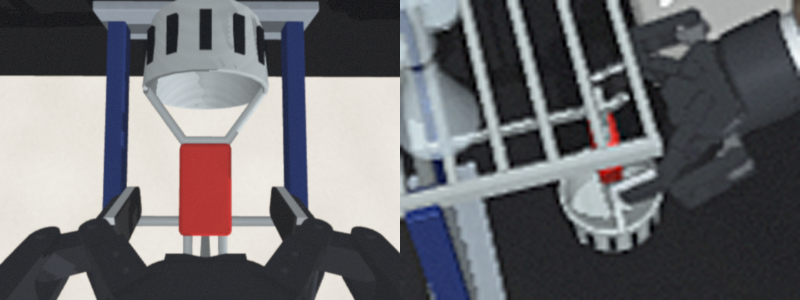

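Request:
drive_tool:
  deltas:
    - [[0,0,0.1],[0,0,0]]
    - [[0,0,0],[0,0,0]]
    - [[0,0,0],[0,0,0]]
    - [[0,0,0],[0,0,0]]
    - [[0,0,0],[0,0,0]]
    - [[0,0,0],[0,0,0]]
    - [[0,0,0],[0,0,0]]
    - [[0,0,0],[0,0,0]]
    - [[0,0,0],[0,0,0]]
    - [[0,0,0],[0,0,0]]
  claw: 2

```text
clock: 16.5
position: [641.3, -10.2, 204.8]
ee_rot: [-0.002, 0.819, 0.0, 0.574]
contact_force: [-3.4, -0.6, 2.1]
gripper_width: 31.0
grasp_force: 64.3
```

```bash
python3 - <<'E'
from h import *
to([640,-10,219])
E
```

```text
t 16.5 pos [641.3 -10.2 204.8] z [ 0.94   0.002 -0.342] y [-0.003  1.    -0.002] F [-3.4 -0.6  2.1] w 31.0 g 64.3 j [-0.39  0.29 -0.64 -2.51 -0.66  1.19]
shift cm [-1.29  0.01 -0.61]
```

Request:
drive_tool:
  deltas:
    - [[-0.2,0,-0.07],[0,0,0]]
    - [[-0.2,0,-0.07],[0,0,0]]
    - [[-0.2,0,-0.07],[0,0,0]]
    - [[-0.2,0,-0.07],[0,0,0]]
    - [[-0.2,0,-0.07],[0,0,0]]
    - [[-0.2,0,-0.07],[0,0,0]]
    - [[-0.1,0,-0.07],[0,0,0]]
    - [[0,0,0],[0,0,0]]
    - [[0,0,0],[0,0,0]]

```text
clock: 17.4
position: [641.1, -10.1, 218.5]
ee_rot: [-0.002, 0.819, 0.0, 0.573]
contact_force: [1.1, -1.3, -2.5]
gripper_width: 31.4
grasp_force: 63.9
```

```bash
python3 - <<'E'
from h import *
to([520,-10,219])
E
```

```text
t 17.4 pos [641.1 -10.1 218.5] z [ 0.94   0.002 -0.343] y [-0.003  1.    -0.002] F [ 1.1 -1.3 -2.5] w 31.4 g 63.9 j [-0.38  0.26 -0.61 -2.47 -0.6   1.13]
shift cm [  4.1    0.05 -11.39]
```

Request:
drive_tool:
  deltas:
    - [[0.14,0,-0.38],[0,0,0]]
    - [[0.2,0,-0.56],[0,0,0]]
    - [[0.2,0,-0.56],[0,0,0]]
    - [[0.2,0,-0.56],[0,0,0]]
    - [[0.2,0,-0.56],[0,0,0]]
    - [[0.2,0,-0.56],[0,0,0]]
    - [[0.2,0,-0.56],[0,0,0]]
    - [[0.34,0,-0.94],[0,0,0]]

```text
clock: 18.2
position: [591.2, -10.4, 219.0]
ee_rot: [-0.002, 0.819, 0.0, 0.574]
contact_force: [-0.2, 0.3, -3.4]
gripper_width: 31.0
grasp_force: 63.9
```

```bash
python3 - <<'E'
from h import *
to([520,-10,219])
E
```

```text
t 18.2 pos [591.2 -10.4 219. ] z [ 0.94   0.002 -0.342] y [-0.003  1.    -0.002] F [-0.2  0.3 -3.4] w 31.0 g 63.9 j [-0.43  0.19 -0.71 -2.42 -0.64  1.12]
shift cm [ 2.43  0.06 -6.69]
```

```bash
cat > line.py <<'E'
from kin import *
def line(b,hd,n):
    s=log();A=R.from_quat(s['ee_rot']);a=np.array(s['position']);z=A.as_matrix()[:,2]
    p=np.radians(20);h=np.radians(hd);t=rot([np.cos(p)*np.cos(h),np.cos(p)*np.sin(h),-np.sin(p)],[-np.sin(h),np.cos(h),0])
    h0=np.arctan2(z[1],z[0]);rv=R.from_euler('z',(h-h0)/n)
    k=A
    for i in range(n):
        q=k.inv()*((rv*k) if i<n-1 else t);print([(k.inv().apply((np.array(b)-a)/n)/10).round(2).tolist(),np.degrees(q.as_rotvec()).round(2).tolist()],end=', ');k=k*q
    print()
E
python3 -c "
from line import *
line([468.8,-303.8,255],-20,12)"
```

```text
[[0.07, -2.44, -1.07], [1.58, 0.0, 0.57]], [[0.05, -2.47, -1.0], [1.58, 0.0, 0.57]], [[0.02, -2.5, -0.93], [1.58, 0.0, 0.57]], [[-0.0, -2.52, -0.86], [1.58, 0.0, 0.57]], [[-0.03, -2.55, -0.79], [1.58, 0.0, 0.57]], [[-0.05, -2.57, -0.72], [1.58, 0.0, 0.57]], [[-0.08, -2.58, -0.65], [1.58, 0.0, 0.57]], [[-0.1, -2.6, -0.58], [1.58, 0.0, 0.57]], [[-0.13, -2.61, -0.51], [1.58, 0.0, 0.57]], [[-0.16, -2.63, -0.44], [1.58, 0.0, 0.57]], [[-0.18, -2.64, -0.36], [1.58, 0.0, 0.57]], [[-0.21, -2.64, -0.29], [1.58, 0.01, 0.69]],
```

Request:
drive_tool:
  deltas:
    - [[0,-1.2,-0.5],[0.8,0,0.3]]
    - [[0.1,-2.4,-1],[1.6,0,0.6]]
    - [[0,-2.5,-1],[1.6,0,0.6]]
    - [[0,-2.5,-0.9],[1.6,0,0.6]]
    - [[0,-2.5,-0.8],[1.6,0,0.6]]
    - [[0,-2.6,-0.7],[1.6,0,0.6]]
    - [[-0.1,-2.6,-0.7],[1.6,0,0.6]]
    - [[-0.1,-2.6,-0.6],[1.6,0,0.6]]
    - [[-0.1,-2.6,-0.5],[1.6,0,0.6]]
    - [[-0.2,-2.6,-0.4],[1.6,0,0.6]]
    - [[-0.2,-2.6,-0.4],[1.6,0,0.6]]
    - [[-0.2,-1.3,-0.2],[1,0,0.3]]

```text
clock: 19.4
position: [480.2, -280.3, 253.5]
ee_rot: [0.135, 0.808, -0.095, 0.566]
contact_force: [-0.3, 0.1, -2.7]
gripper_width: 30.9
grasp_force: 63.8
```

```bash
python3 -c "
from line import *
line([468.8,-303.8,250],-20,4)
to([468.8,-303.8,250])"
```

```text
[[0.11, -0.65, -0.04], [0.24, 0.0, 0.09]], [[0.11, -0.65, -0.04], [0.24, 0.0, 0.09]], [[0.11, -0.65, -0.04], [0.24, 0.0, 0.09]], [[0.11, -0.65, -0.04], [0.24, 0.04, 0.15]], 
t 19.4 pos [ 480.2 -280.3  253.5] z [ 0.889 -0.306 -0.341] y [ 0.325  0.946 -0.001] F [-0.3  0.1 -2.7] w 30.9 g 63.8 j [-0.91  0.05 -0.58 -1.92 -0.58  0.63]
shift cm [ 0.44 -2.59 -0.18]
```

Request:
drive_tool:
  deltas:
    - [[0.1,-0.7,0],[0.2,0,0.1]]
    - [[0.1,-0.7,0],[0.2,0,0.1]]
    - [[0.1,-0.7,-0.1],[0.3,0,0.1]]
    - [[0.1,-0.5,-0.1],[0.2,0,0.1]]
    - [[0,0,0],[0,0,0]]
    - [[0,0,0],[0,0,0]]

```text
clock: 20.0
position: [469.5, -301.7, 249.4]
ee_rot: [0.141, 0.807, -0.098, 0.565]
contact_force: [0.6, -0.1, -1.7]
gripper_width: 30.8
grasp_force: 63.8
```

```bash
python3 - <<'E'
from line import *
to([468.8,-303.8,194])
from bench import get_image
import cv2
r=get_image('wrist');w=r['img'][:,:,::-1]
t=get_image('top')['img'][190:310,320:480,::-1]; t2=get_image('scene')['img'][95:200,230:370,::-1]
cv2.imwrite('pics/m5.png',np.vstack([np.hstack([cv2.resize(w,(400,300)),cv2.resize(t2,(400,300),interpolation=cv2.INTER_CUBIC)]),np.hstack([cv2.resize(t,(400,300),interpolation=cv2.INTER_CUBIC)]*2)]))
for n in('top','scene'):
  print(n,[pj(n,P) for P in([450,-297,85],[450,-297,190])])
E
```

```text
t 20.0 pos [ 469.5 -301.7  249.4] z [ 0.884 -0.317 -0.343] y [0.338 0.941 0.002] F [ 0.6 -0.1 -1.7] w 30.8 g 63.8 j [-0.96  0.07 -0.57 -1.89 -0.61  0.62]
shift cm [ 5.21 -0.24  1.9 ]
top [array([393. , 254.1]), array([406.1, 249.5])]
scene [array([287.5, 141.9]), array([287.5, 118.3])]
```

View pics/m5.png

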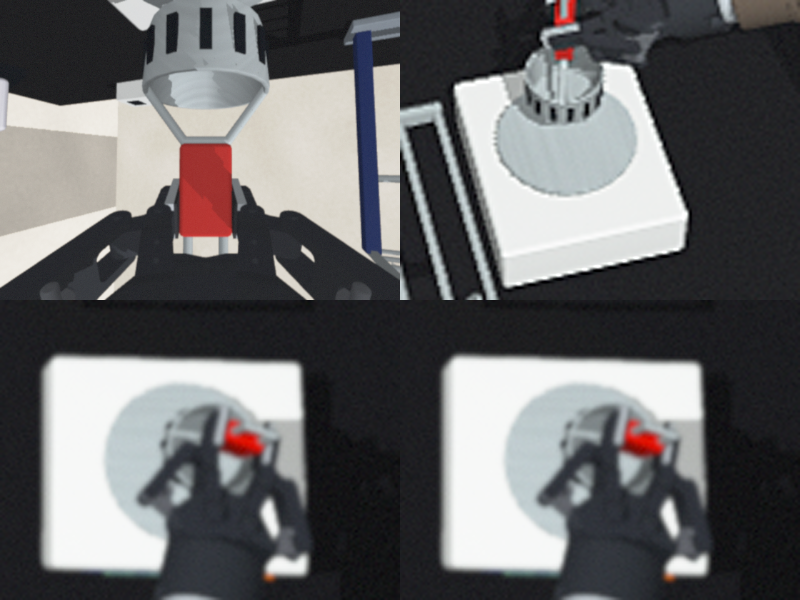

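Request:
drive_tool:
  deltas:
    - [[0.47,-0.1,0.17],[0,0,0]]
    - [[0.94,-0.1,0.34],[0,0,0]]
    - [[0.94,0,0.34],[0,0,0]]
    - [[0.94,0,0.34],[0,0,0]]
    - [[0.7,0,0.26],[0,0,0]]
    - [[0.47,0,0.17],[0,0,0]]
    - [[0.28,0,0.1],[0,0,0]]
    - [[0.19,0,0.07],[0,0,0]]
    - [[0,0,0],[0,0,0]]
    - [[0,0,0],[0,0,0]]

```text
clock: 21.15
position: [468.9, -303.7, 197.6]
ee_rot: [0.141, 0.807, -0.098, 0.565]
contact_force: [-0.5, -0.3, -2.5]
gripper_width: 31.1
grasp_force: 63.9
```

```bash
python3 -c "
from line import *
line([468.8,-303.8,189],-20,1)
to([468.8,-303.8,188])"
```

```text
[[0.81, -0.01, 0.28], [0.22, 0.02, 0.04]], 
t 21.15 pos [ 468.9 -303.7  197.6] z [ 0.884 -0.318 -0.342] y [0.338 0.941 0.001] F [-0.5 -0.3 -2.5] w 31.1 g 63.9 j [-1.05  0.21 -0.66 -2.06 -0.76  0.92]
shift cm [ 0.9  -0.01  0.32]
```

Down slowly, 1–2 mm per row, to about 190.

Request:
drive_tool:
  deltas:
    - [[0.19,0,0.07],[0,0,0]]
    - [[0.19,0,0.07],[0,0,0]]
    - [[0.14,0,0.05],[0,0,0]]
    - [[0.09,0,0.03],[0,0,0]]
    - [[0,0,0],[0,0,0]]

```text
clock: 21.65
position: [468.7, -303.6, 190.4]
ee_rot: [0.141, 0.807, -0.098, 0.565]
contact_force: [-0.1, 0.5, -2.8]
gripper_width: 30.7
grasp_force: 63.9
```

Request:
drive_tool:
  deltas:
    - [[0.09,0,0.03],[0,0,0]]
    - [[0.09,0,0.03],[0,0,0]]
    - [[0,0,0],[0,0,0]]

```text
clock: 21.95
position: [468.7, -303.6, 188.6]
ee_rot: [0.141, 0.807, -0.098, 0.565]
contact_force: [-0.1, 0.3, -2.4]
gripper_width: 31.2
grasp_force: 63.9
```

Request:
drive_tool:
  deltas:
    - [[0.09,0,0.03],[0,0,0]]
    - [[0,0,0],[0,0,0]]

```text
clock: 22.15
position: [469.0, -303.7, 188.4]
ee_rot: [0.141, 0.807, -0.098, 0.566]
contact_force: [-0.6, 0.3, -0.5]
gripper_width: 31.0
grasp_force: 63.9
```

Request:
drive_tool:
  deltas:
    - [[0.09,0,0.03],[0,0,0]]
    - [[0,0,0],[0,0,0]]

```text
clock: 22.35
position: [469.3, -303.7, 188.3]
ee_rot: [0.14, 0.806, -0.098, 0.567]
contact_force: [-1.7, 1.9, 3.7]
gripper_width: 31.2
grasp_force: 64.4
```

Request:
drive_tool:
  deltas:
    - [[0,0,0],[0,0,0]]
    - [[0,0,0],[0,0,0]]
    - [[0,0,0],[0,0,0]]
    - [[0,0,0],[0,0,0]]
    - [[0,0,0],[0,0,0]]
    - [[0,0,0],[0,0,0]]
  claw: 7

```text
clock: 22.95
position: [468.7, -303.6, 186.8]
ee_rot: [0.141, 0.807, -0.098, 0.565]
contact_force: [0.0, 0.3, 0.1]
gripper_width: 70.2
grasp_force: 0.0
```

Request:
drive_tool:
  deltas:
    - [[0,0,-0.5],[0,0,0]]
    - [[0,0,-1],[0,0,0]]
    - [[0,0,-1.5],[0,0,0]]
    - [[0,0,-2],[0,0,0]]
    - [[0,0,-2],[0,0,0]]
    - [[0,0,-2],[0,0,0]]
    - [[0,0,-1],[0,0,0]]
    - [[0,0,0],[0,0,0]]
    - [[0,0,0],[0,0,0]]

```text
clock: 23.85
position: [380.4, -272.1, 221.5]
ee_rot: [0.141, 0.807, -0.098, 0.565]
contact_force: [-0.5, -0.7, -0.4]
gripper_width: 70.0
grasp_force: 0.0
```

```bash
python3 - <<'E'
from line import *
to([468.8,-303.8,194])
from bench import get_image
import cv2
w=get_image('top')['img'][:,:,::-1]
t=get_image('scene')['img'][:,:,::-1]
cv2.imwrite('pics/m6.png',np.vstack([np.hstack([cv2.resize(w,(400,300)),cv2.resize(t,(400,300))]),np.hstack([cv2.resize(w[190:310,320:480],(400,300)),cv2.resize(t[95:200,230:370],(400,300))])]))
E
```

```text
t 23.85 pos [ 380.4 -272.1  221.5] z [ 0.884 -0.319 -0.342] y [0.339 0.941 0.001] F [-0.5 -0.7 -0.4] w 70.0 g 0.0 j [-1.18  0.02 -0.74 -1.83 -0.81  0.73]
shift cm [-0.62  0.01  9.76]
```

View pics/m6.png

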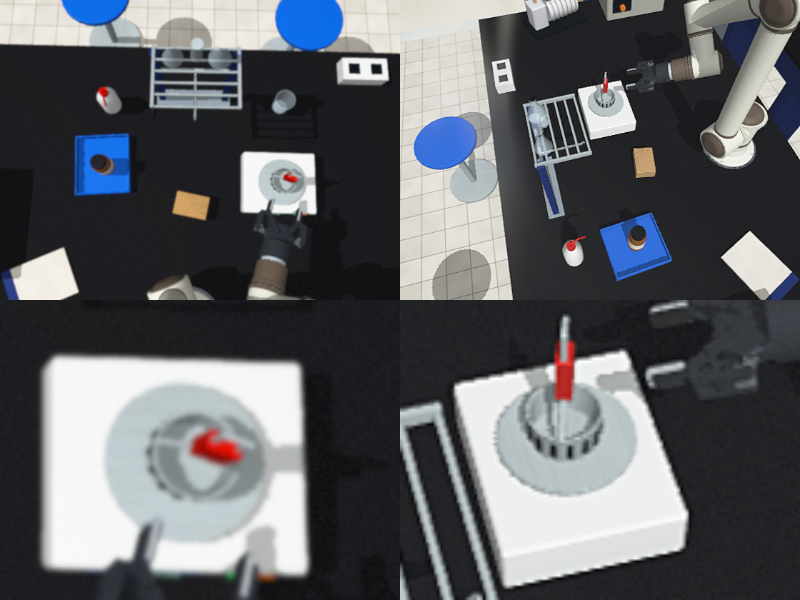

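The basket stands upright in the middle of the pan, the jar is upright in the tray, and the beaker, wash bottle and carton haven't moved. I'm handing it in.

```bash
python3 -c "
from bench import arm
print(arm.job_done())"
```

```text
the job is handed in; nothing more can be done
None
```

The job is handed in at about 24 s: the last pictures show the jar upright in the blue tray, the basket upright in the middle of the pan, the gripper clear of everything, and the beaker, wash bottle and carton where they were.

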